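Make up the egg tray and the salad tray

ROBOT

A 6-joint arm with a two-finger parallel gripper is mounted at the origin on a cart in front of the work surface, level with it; the furniture and walls round the work are solid. World frame = base frame: x ahead of the robot, y to its left, z up, the work surface at z = 0. Lengths are in m, angles in rad, forces in N, time in s.
With the tool pointing down it reaches from about 0.425 to 0.95 m from the base axis. Payload 3.5 kg.
Tool frame: the origin (TCP) lies between the finger pads; the fingertips stand 22 mm ahead of it and the grasp point (between the pads) lies 3 mm ahead of it (ctrl.nose_length is the z of the fingertips in the tool frame, in m); z points along the fingers, y is the line along which they close (so a half turn about z gives the same grasp; the last joint's range is limited). The gripper opens to 85 mm and grips with 20 to 120 N. Pads are 22 mm wide; open, the fingers measure 114 mm over their backs; the gripper's body (76 mm by 85 mm) begins 54 mm behind the grasp point. The pads swing forward as they close: fully open they stand 13 mm farther back than shut.
Start: joints at [1.151, 0.286, 1.577, -0, 1.279, -0.15], TCP at [0.18, 0.651, 0.22] pointing down, gripper open.
Joint ranges: [-2.77, 2.77], [-0.9, 2.22], [0.21, 2.48], [-1.53, 4.67], [0.24, 2.81], [-2.84, 2.84]. Speed limits (rad/s): [2.79, 2.79, 3.14, 3.14, 3.14, 3.14].

INTERFACE

Orientations are given as a unit quaternion [x, y, z, w].
In Python, from plant import ctrl gives the robot as it stands. The module is installed in compiled form; this text tells all that it offers.
- The arm moves only by the tool send_rows, never from a script. Its argument "rows" is text: rows parted by semicolons, each of 7 numbers parted by spaces: the turn, a rotation vector about the tool's x, y, z in degrees, then the shift along the tool's x, y, z in mm, then the opening, from -1 (shut) to 1 (fully open). A call has 1 to 8 rows; each row is the pose to reach, as a shift and turn from the pose commanded when the call began, along the tool's axes at that moment; what a row does not reach only later rows make up. A row lasts 1/8 s, in which the tool goes at most 62.5 mm and 10.7 degrees, less where a joint would pass 70% of its speed; a pose out of reach is approached as far as the arm can. A call with a gripper value outside its range is refused whole. The fingers move at their own pace and stop on an object; "grip_force" is the grip in N (left out, the last holds). Time passes only in rows, so rows that repeat a pose let the fingers close. It gives the time, the measured TCP pose, the force, the opening and the grip force at its end, in the units of the state.
- ctrl.get_state(): the state, without advancing time (a new reading comes with each control period).
- ctrl.read_camera(name): name is "scene" or "side" or "wrist"; returns a dict with "color" (400x640x3 uint8, red, green, blue), "fx", "fy", "cx", "cy" (pixels), "D" ([k1, k2, p1, p2, k3] as OpenCV has them; the pictures are not rectified), "extrinsics" (4x4, takes a point from world to camera coordinates). Camera axes: x right, y down, z forward; pixel columns grow to the right and rows downward; lengths in m; the calibration is good to about 2 mm. A picture is of the moment at which its call begins. There is no depth.
- ctrl.sign_off(): hands the job in; it is judged then, once.
Trained networks look in a picture, given as the dict that the camera call returned (one of the last four; its "shot" number tells which), for a name from the list of things; names that differ only in an ending like _2 or _b are one class to them, and where a whole thing is asked for, a point or a joint stands for the part that bears it (a point fixed in the world has none). Each returns a list of dicts, best first, with "p" (0 to 1); they miss things now and then, are a little off and sometimes report something else, mostly with a low value. They report only what shows in the picture. A call takes as long as a camera call. They do not tell look-alikes from the thing itself.
- ctrl.look_for(picture, target): "position" ([x, y, z] in m, in the coordinates of the camera as it stood for that picture, good to about 4 mm: the middle of the surface that is visible of it).
The state is a dict: "time": time; "qpos": joint angles; "dq": joint speeds; "joint_efforts": joint torques, N m; "eef_pos": TCP position; "tcp_rot": TCP orientation; "contact_force": force on the tool from outside, world axes, zero at the start; "wrist_torque": the same for the moment, N m; "opening": opening from 0.0 (shut) to 1.0 (fully open); "finger_force": force on a finger pad.
Only numpy, scipy, OpenCV 4.12 (cv2) and the standard library are available. Lean on these libraries where they do the work, as an engineer would, in place of code of your own. Each camera call takes 0.05 s, during which the arm holds its last target. There are 200 camera calls.

TASK

Make up the two wooden table trays from the things standing in the middle of the worktop. On the plain tray with just two compartments, stand the egg cup in the compartment next to the tray's handle and the small salt shaker in the other; on the tray that also has a narrow slot at one end, stand the vinegar cruet in the square compartment next to the handle and the wooden pepper mill in the other square one, leaving the slot empty. Everything stands upright on the compartment floors, set down gently and not dropped; do not shift the trays or the egg timer.

Things in the scene. Friction and masses are not known exactly. Their poses are not given: they have to be found in the camera images.
- egg_tray: Plain wooden tray, 166 mm long: two square compartments in a row. Dark loop handle sticks out 31 mm beyond one end. Loose, 0.6 kg, 86 wide, 20 high. Origin: underside, midway between the square compartments; x runs along the tray away from the handle, z up. Walls, floor 6 mm; squares 74 mm inside, centres at x = -40 mm (egg cup) and +40 mm (salt shaker).
- salad_tray: Wooden tray, 196 mm long: two square compartments, then a 24 mm slot at the end away from the handle. Dark loop handle sticks out 31 mm beyond one end. Loose, 0.6 kg, 86 wide, 20 high. Origin: underside, midway between the square compartments; x runs along the tray away from the handle, z up. Walls, floor 6 mm; squares 74 mm inside, centres at x = -40 mm (cruet) and +40 mm (pepper mill).
- cruet: Dark glass vinegar cruet with a pale label and a narrow neck with a pourer, 53 mm diameter, 163 mm tall; full width from the foot to about 90 mm, then it narrows; grip the body, 0.28 kg. Origin: centre of its underside; z up; round, so its yaw does not matter.
- pepper_mill: Tall brown wooden pepper mill with a waist and a small metal stud on top, 58 mm diameter at the foot, head 50 mm diameter from 109 to 139 mm, 150 mm tall, slimmer between; 0.18 kg. The head does not turn. Origin: centre of its underside; z up; round, so its yaw does not matter.
- salt_shaker: Small grey salt shaker with a rounded top, 44 mm diameter up to about 70 mm, 90 mm tall, 0.10 kg. Origin: centre of its underside; z up; round, so its yaw does not matter.
- egg_cup: White stoneware egg cup on a foot, bowl 47 mm diameter at the rim, 58 mm tall, 0.06 kg; solid to the touch, grip the bowl from outside at 35 to 50 mm height. Origin: centre of its underside; z up; round, so its yaw does not matter.
- timer: Wind-up egg timer, white below and dark and domed above, 64 mm diameter, 50 mm tall; it stands loose just behind the other things and stays where it is. Origin: centre of its underside; z up; round, so its yaw does not matter.
Things that resemble listed ones, but are neither listed nor needed, are in the scene too. What is meant by the egg_cup is not orange or purple, and is the larger of those in its own colour.

How it is judged:
At the end, for the whole second after the job is handed in: All four stand upright (0.2 rad) in the compartments named, let go and at rest: centre within 22 mm of the compartment's along both tray axes, underside 2 to 11 mm above the tray's. Trays moved less than 35 mm; egg timer less than 30 mm, upright (x of cruet in the frame of salad_tray between -0.062 and -0.018 m and y of cruet in the frame of salad_tray between -0.022 and 0.022 m and z of cruet in the frame of salad_tray between 0.002 and 0.011 m and angle between each of cruet, pepper_mill, egg_cup, salt_shaker, timer's own z axis and vertical below 0.2 rad and linear speed of each of cruet, pepper_mill, egg_cup, salt_shaker below 0.02 m/s and x of pepper_mill in the frame of salad_tray between 0.018 and 0.062 m and y of pepper_mill in the frame of salad_tray between -0.022 and 0.022 m and z of pepper_mill in the frame of salad_tray between 0.002 and 0.011 m and x of egg_cup in the frame of egg_tray between -0.062 and -0.018 m and y of egg_cup in the frame of egg_tray between -0.022 and 0.022 m and z of egg_cup in the frame of egg_tray between 0.002 and 0.011 m and x of salt_shaker in the frame of egg_tray between 0.018 and 0.062 m and y of salt_shaker in the frame of egg_tray between -0.022 and 0.022 m and z of salt_shaker in the frame of egg_tray between 0.002 and 0.011 m and distance of each of egg_tray, salad_tray from where it was at the start of the episode below 0.035 m and distance of timer from where it was at the start of the episode below 0.03 m); the robot touches nothing.
It fails at once if a thing is dropped into its compartment (reaches the floor faster than 0.6 m/s) ((x of cruet in the frame of salad_tray between -0.075 and -0.005 m and y of cruet in the frame of salad_tray between -0.035 and 0.035 m and z of cruet in the frame of salad_tray between -0.005 and 0.03 m and linear speed of cruet above 0.6 m/s) or (x of pepper_mill in the frame of salad_tray between 0.005 and 0.075 m and y of pepper_mill in the frame of salad_tray between -0.035 and 0.035 m and z of pepper_mill in the frame of salad_tray between -0.005 and 0.03 m and linear speed of pepper_mill above 0.6 m/s) or (x of egg_cup in the frame of egg_tray between -0.075 and -0.005 m and y of egg_cup in the frame of egg_tray between -0.035 and 0.035 m and z of egg_cup in the frame of egg_tray between -0.005 and 0.03 m and linear speed of egg_cup above 0.6 m/s) or (x of salt_shaker in the frame of egg_tray between 0.005 and 0.075 m and y of salt_shaker in the frame of egg_tray between -0.035 and 0.035 m and z of salt_shaker in the frame of egg_tray between -0.005 and 0.03 m and linear speed of salt_shaker above 0.6 m/s)).
It fails at once if the egg timer is pushed more than 30 mm or knocked over (distance of timer from where it was at the start of the episode above 0.03 m or angle between timer's own z axis and vertical above 0.5 rad).
It fails at once if a tray is shifted more than 35 mm (distance of any of egg_tray, salad_tray from where it was at the start of the episode above 0.035 m).
It also fails if it takes over 115 s, if anything falls off the work surface, if the arm or the gripper's body presses on something with over 40 N, if the wrist force passes 120 N, or if a joint passes its speed limit or range.

## Working session

There is one attempt and no reset: what is moved stays moved. The work goes in short steps, Python scripts to look and compute and a tool call to move; the robot and the scene stay as the last step left them, time stands still between calls to the robot, and variables do not carry over. Pictures are saved under pics/ and viewed, at most 14 in all, crops included, and the job is handed in when it is done.

Besides the shell and the picture viewer there is one more tool, called after ">>>" by a JSON object that holds its "op" and its "data", one argument or row to a line. send_rows: Moves the arm, as the interface text tells. Its arguments: {"type":"object","properties":{"rows":{"type":"string"},"grip_force":{"type":"number"}},"required":["rows"]}

```bash
mkdir -p pics; cat > h.py <<'E'
import numpy as np, cv2
from plant import ctrl
def K(p): return np.array([[p["fx"],0,p["cx"]],[0,p["fy"],p["cy"]],[0,0,1]]),np.array(p["D"],float)
def look(p,name):
    E=np.array(p["extrinsics"]);out=[]
    for d in ctrl.look_for(p,name):
        w=np.linalg.inv(E)@np.r_[d["position"],1]
        px=pix(p,w[:3]); out.append((round(d["p"],2),np.round(w[:3],3).tolist(),px.round().tolist()))
    return out
def pix(p,w):
    E=np.array(p["extrinsics"]);k,D=K(p)
    return cv2.projectPoints(np.atleast_2d(np.array(w,float)),cv2.Rodrigues(E[:3,:3])[0],E[:3,3],k,D)[0].reshape(-1,2).squeeze()
def atz(p,uv,z):
    E=np.array(p["extrinsics"]);k,D=K(p)
    n=cv2.undistortPoints(np.array(uv,float).reshape(-1,1,2),k,D).reshape(-1,2)
    R=E[:3,:3];c=-R.T@E[:3,3]; d=np.c_[n,np.ones(len(n))]@R
    return c+d*((z-c[2])/d[:,2])[:,None]
def save(p,f,box=None,s=1):
    im=p["color"][:,:,::-1]
    if box: im=im[box[1]:box[3],box[0]:box[2]]
    cv2.imwrite("pics/"+f,cv2.resize(im,None,fx=s,fy=s,interpolation=cv2.INTER_CUBIC))
E
python3 - <<'E'
from h import *
for c in ("scene","side"):
    p=ctrl.read_camera(c); save(p,c+"1.png",s=1.25)
    E=np.array(p["extrinsics"]);print(c,-E[:3,:3].T@E[:3,3])
    for n in ("egg_tray","salad_tray","cruet","pepper_mill","salt_shaker","egg_cup","timer"): print(n,look(p,n))
s=ctrl.get_state();print(s["eef_pos"],s["tcp_rot"],s["time"])
E
```

```text
scene [-0.39242757 -0.44763236  0.59532807]
egg_tray [(0.67, [0.39, -0.288, 0.01], [420.0, 264.0])]
salad_tray [(0.39, [0.486, 0.306, 0.025], [225.0, 185.0])]
cruet [(0.65, [0.44, -0.176, 0.073], [381.0, 217.0])]
pepper_mill [(0.74, [0.454, 0.041, 0.07], [301.0, 195.0])]
salt_shaker [(0.86, [0.44, 0.145, 0.056], [263.0, 194.0]), (0.32, [0.566, 0.001, 0.033], [335.0, 193.0])]
egg_cup [(0.81, [0.373, 0.09, 0.046], [267.0, 214.0]), (0.67, [0.433, -0.047, 0.047], [329.0, 215.0]), (0.63, [0.504, -0.072, 0.035], [350.0, 209.0]), (0.63, [0.355, -0.16, 0.033], [360.0, 249.0])]
timer [(0.98, [0.564, 0.005, 0.033], [333.0, 193.0])]
side [ 0.31469025 -1.21129124  0.85151086]
egg_tray [(0.65, [0.396, -0.292, 0.007], [313.0, 279.0]), (0.23, [0.582, -0.01, 0.038], [365.0, 202.0])]
salad_tray [(0.85, [0.384, 0.316, 0.011], [292.0, 163.0])]
cruet [(0.56, [0.453, -0.182, 0.074], [330.0, 230.0])]
pepper_mill [(0.67, [0.474, 0.031, 0.086], [327.0, 184.0])]
salt_shaker [(0.72, [0.451, 0.144, 0.049], [316.0, 177.0])]
egg_cup [(0.72, [0.396, -0.293, 0.01], [314.0, 279.0]), (0.65, [0.511, -0.075, 0.031], [345.0, 219.0]), (0.62, [0.388, 0.081, 0.041], [298.0, 190.0]), (0.57, [0.438, -0.059, 0.045], [319.0, 214.0]), (0.49, [0.358, -0.161, 0.031], [294.0, 241.0])]
timer [(0.67, [0.581, -0.01, 0.036], [364.0, 203.0])]
[0.17987892 0.65060336 0.21979748] [1.34479327e-01 9.90916398e-01 4.79475070e-05 1.16603182e-05] 0.8
```

View pics/scene1.png

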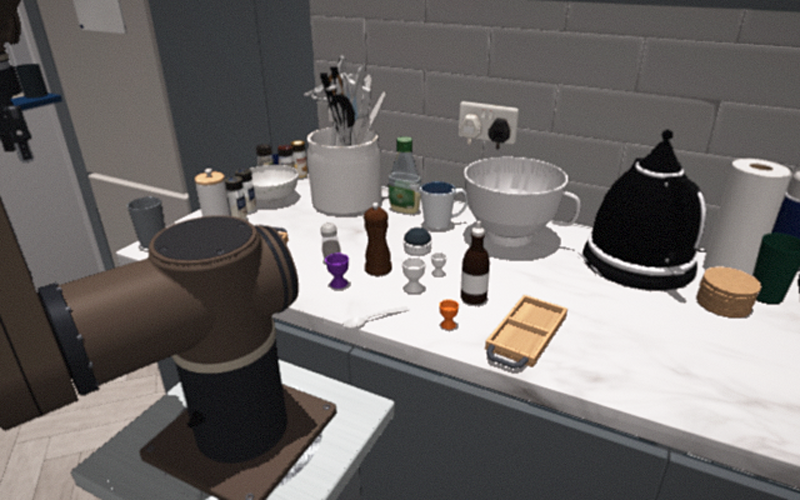

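View pics/side1.png

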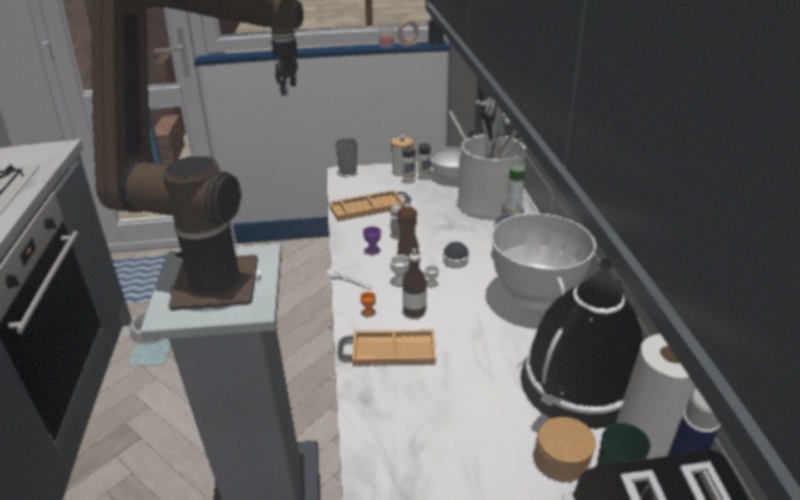

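The scene picture shows the egg tray (420,264), the cruet (381,217), the mill (301,195), the shaker (263,190), the timer (333,193) and the salad tray behind the arm. There are four egg cups: purple (267,214), large white (329,215), small white (350,209) and orange (360,249). The large white one fits the description. In the side view the egg tray's handle points to −x and the salad tray's to +x.

>>> {"op": "send_rows", "data": {
  "rows": "0 0 -10 -100 -90 -140 1;0 0 -15.5 -200 -180 -140 1;0 0 -15.5 -306 -279 -140 1;0 0 -15.5 -306 -279 -140 1;0 0 -15.5 -306 -279 -140 1;0 0 -15.5 -306 -279 -140 1;0 0 -15.5 -306 -279 -140 1;0 0 -15.5 -306 -279 -140 1"
}}

```text
time: 1.8
eef_pos: [0.4024, 0.2976, 0.3613]
tcp_rot: [0.002, 1.0, 0.0, 0.001]
contact_force: [0.1, 1.0, -0.2]
opening: 1.0
finger_force: 0.0
```

```bash
python3 - <<'E'
from h import *
p=ctrl.read_camera("wrist"); save(p,"w1.png",s=1.0)
E=np.array(p["extrinsics"]);print(-E[:3,:3].T@E[:3,3],E[:3,:3].round(2).tolist())
for n in ("salad_tray","pepper_mill","salt_shaker","egg_cup","timer"): print(n,look(p,n))
p=ctrl.read_camera("scene"); save(p,"c1.png",(250,160,430,280),4)
s=ctrl.get_state();print(s["eef_pos"],s["tcp_rot"],s["time"],s["qpos"])
E
```

```text
[0.32555298 0.29801844 0.51667947] [[0.0, 1.0, 0.0], [0.95, -0.0, 0.3], [0.3, -0.0, -0.95]]
salad_tray [(0.57, [0.385, 0.311, 0.005], [330.0, 138.0])]
pepper_mill [(0.7, [0.459, 0.061, 0.105], [150.0, 202.0])]
salt_shaker [(0.57, [0.45, 0.163, 0.079], [229.0, 190.0])]
egg_cup [(0.98, [0.383, 0.086, 0.04], [181.0, 141.0]), (0.8, [0.438, -0.052, 0.042], [98.0, 177.0]), (0.7, [0.512, -0.075, 0.032], [98.0, 219.0]), (0.64, [0.358, -0.158, 0.033], [23.0, 125.0])]
timer [(0.81, [0.577, 0.022, 0.037], [160.0, 256.0])]
[0.3995145  0.30123078 0.35907765] [-1.57729043e-03  9.99998570e-01 -1.35089836e-04 -5.95568530e-04] 2.15 [ 4.42859826e-01 -1.81007380e-01  1.81389580e+00  2.64927398e-04
  1.50989666e+00 -1.13110737e+00]
```

View pics/w1.png

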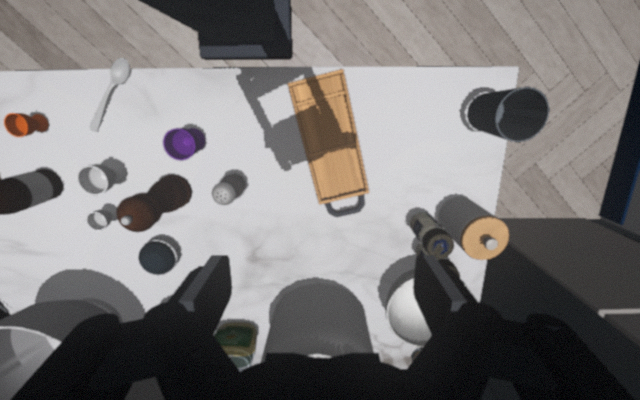

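View pics/c1.png

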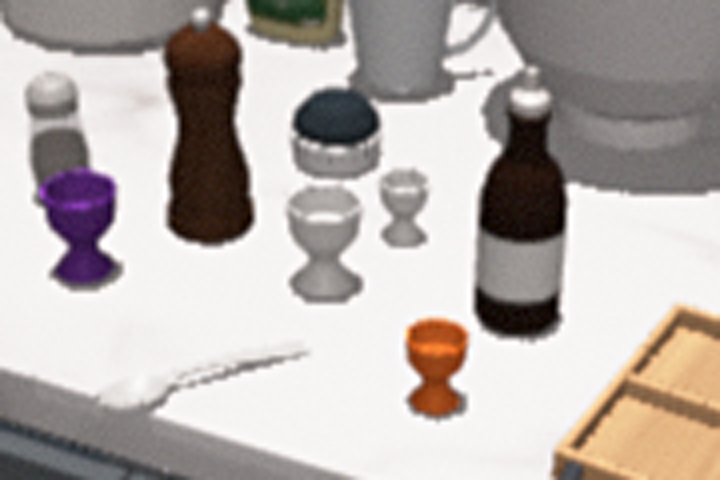

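The crop confirms the larger white egg cup, at crop (325,240), against the small white one at (405,205), purple (80,225) and orange (437,365). The wrist view shows the salad tray with its handle at (345,205) and its slot at the far end (315,85).

>>> {"op": "send_rows", "data": {
  "rows": "0 0 0 0 -60 0 1;0 0 0 0 -120 0 1;0 0 0 0 -180 0 1;0 0 0 0 -240 0 1;0 0 0 0 -300 0 1;0 0 0 0 -360 0 1;0 0 0 0 -360 0 1;0 0 0 0 -360 0 1"
}}

```text
time: 3.15
eef_pos: [0.4008, -0.0591, 0.3595]
tcp_rot: [-0.001, 1.0, 0.0, -0.0]
contact_force: [0.7, -0.6, 0.8]
opening: 1.003
finger_force: 0.0
```

```bash
python3 - <<'E'
from h import *
p=ctrl.read_camera("wrist"); save(p,"w2.png",s=1.25)
np.savez("w2.npz",**{k:np.array(p[k]) for k in("color","fx","fy","cx","cy","D","extrinsics")})
for n in ("egg_tray","cruet","pepper_mill","salt_shaker","egg_cup","timer"): print(n,look(p,n))
E=np.array(p["extrinsics"]);print(-E[:3,:3].T@E[:3,3])
s=ctrl.get_state();print(s["eef_pos"],s["tcp_rot"],s["time"])
E
```

```text
egg_tray [(0.8, [0.39, -0.291, 0.014], [176.0, 144.0])]
cruet [(0.65, [0.448, -0.154, 0.1], [253.0, 195.0])]
pepper_mill [(0.94, [0.455, 0.042, 0.124], [399.0, 205.0])]
salt_shaker [(0.94, [0.446, 0.143, 0.064], [458.0, 187.0]), (0.52, [0.386, 0.313, 0.007], [553.0, 142.0])]
egg_cup [(0.92, [0.442, -0.05, 0.037], [328.0, 180.0]), (0.89, [0.357, -0.163, 0.026], [254.0, 123.0]), (0.88, [0.514, -0.07, 0.031], [315.0, 221.0]), (0.58, [0.384, 0.093, 0.038], [423.0, 143.0])]
timer [(0.91, [0.575, 0.011, 0.039], [363.0, 257.0])]
[ 0.32443573 -0.05917734  0.51507964]
[ 0.40081748 -0.05886179  0.3597815 ] [-1.53143065e-03  9.99998825e-01 -2.23643133e-05  6.37539518e-05] 3.5
```

View pics/w2.png

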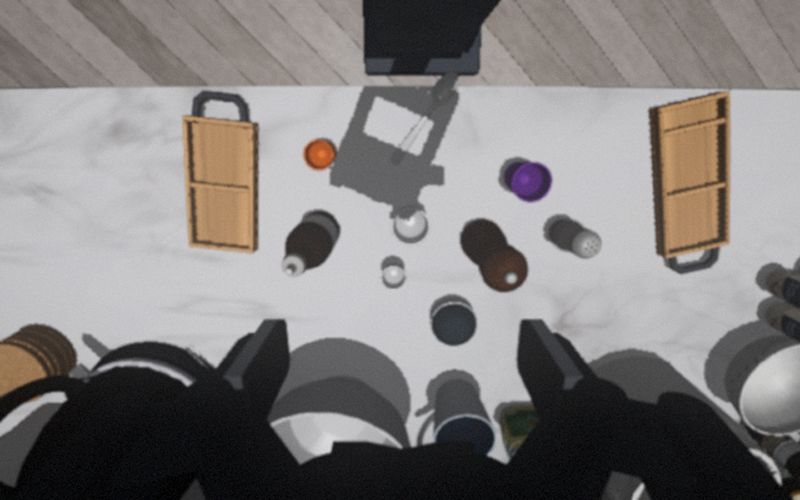

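The picture shows both trays whole, with the egg tray's handle at (221,100) and the salad tray's at (692,262). It also shows the mill stud (511,279), the cruet tip (292,266), the shaker top (588,242), the large white cup (410,224), the small white one (394,273) and the timer (454,322).

```bash
python3 - <<'E'
from h import *
p=np.load("w2.npz"); 
def at(u,z): return atz(p,np.array(u)/1.25,z)[:,:2].round(4)
for n,u,z in (("mill stud",(511,279),.148),("mill head",(504,268),.124),("cruet tip",(292,266),.155),("shaker",(588,242),.085),("shaker2",(583,239),.07),("cup",(410,224),.057)): print(n,at([u],z))
for n,c in (("egg",[(183,115),(258,124),(257,252),(190,246)]),("salad",[(651,107),(729,93),(729,244),(657,257)])):
    w=at(c,.02); print(n,w.tolist(),w.mean(0),np.linalg.norm(w-np.roll(w,-1,0),axis=1).round(3))
    for a,b in ((0,3),(1,2)): print(np.degrees(np.arctan2(*(w[b]-w[a])[::-1])))
save(p,"eggt.png",(140,60,220,210),4)
save(p,"salt.png",(500,60,600,230),3.5)
a=cv2.resize(p["color"][60:210,140:220,::-1],None,fx=4,fy=4,interpolation=cv2.INTER_CUBIC);b=cv2.resize(p["color"][65:215,510:600,::-1],None,fx=4,fy=4,interpolation=cv2.INTER_CUBIC)
cv2.imwrite("pics/trays.png",np.hstack([a[:600],b[:600]]))
E
```

```text
mill stud [[0.4707 0.0497]]
mill head [[0.4678 0.0483]]
cruet tip [[ 0.4547 -0.1662]]
shaker [[0.4504 0.1528]]
shaker2 [[0.4511 0.1537]]
cup [[ 0.4366 -0.05  ]]
egg [[0.3117, -0.3222], [0.3224, -0.2328], [0.484, -0.2512], [0.4759, -0.3392]] [ 0.3985  -0.28635] [0.09  0.163 0.088 0.165]
-5.910903063519603
-6.495801845417627
salad [[0.3013, 0.2375], [0.2845, 0.329], [0.4718, 0.3748], [0.4901, 0.2809]] [0.386925 0.30555 ] [0.093 0.193 0.096 0.194]
12.945846891550444
13.740758419655581
```

View pics/trays.png

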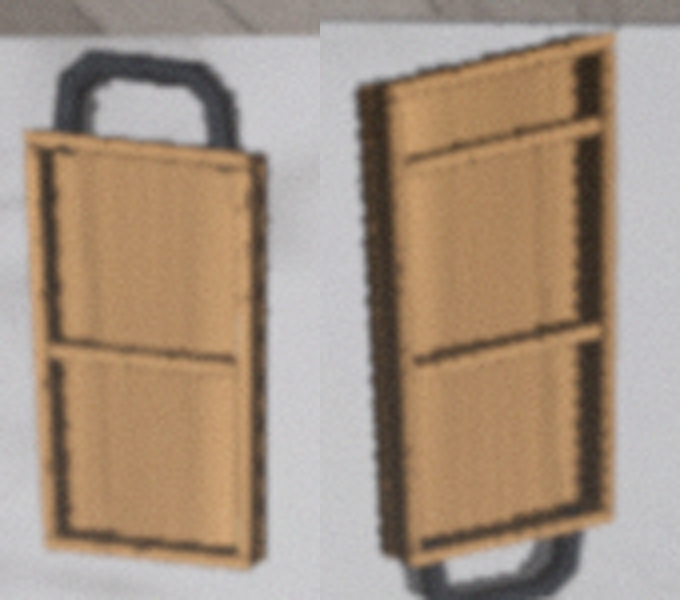

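The enlarged trays show the top-rim corners: egg (28,133), (248,153), (250,562), (48,545) and salad (385,82), (615,35), (612,520), (408,560).

```bash
python3 - <<'E'
from h import *
p=np.load("w2.npz")
L={"egg":.166,"salad":.196}
for n,c,o,h in (("egg",[(28,133),(248,153),(250,562),(48,545)],(140,60),(1,0)),("salad",[(385,82),(615,35),(612,520),(408,560)],(430,65),(-1,0))):
    w=atz(p,np.array(c)/4+np.array(o),.02)[:,:2]
    print(n,np.linalg.norm(w-np.roll(w,-1,0),axis=1).round(3))
    d=(w[2]+w[3]-w[0]-w[1])*h[0]; d/=np.linalg.norm(d); c=w.mean(0)
    if n=="salad": c=c-d*.015
    print("yaw",np.degrees(np.arctan2(d[1],d[0])),"origin",c.round(4),"-40",(c-.04*d).round(4),"+40",(c+.04*d).round(4))
E
```

```text
egg [0.083 0.162 0.083 0.162]
yaw -6.079423474687994 origin [ 0.3979 -0.289 ] -40 [ 0.3581 -0.2848] +40 [ 0.4377 -0.2932]
salad [0.086 0.193 0.085 0.193]
yaw -166.44468783487082 origin [0.4009 0.3138] -40 [0.4398 0.3232] +40 [0.362  0.3044]
```

Every size agrees with the list. I start with the cruet. From above the palm would hit its top in a body grip, so I'll grip the straight neck at about z 0.13 and test it with a small lift.

>>> {"op": "send_rows", "data": {
  "rows": "0 0 0 -25 -50 0 1;0 0 0 -54 -106 50 1;0 0 0 -54 -106 100 1;0 0 0 -54 -106 110 1;0 0 0 -54 -106 110 1"
}}

```text
time: 4.12
eef_pos: [0.4548, -0.1651, 0.2503]
tcp_rot: [-0.001, 1.0, 0.0, -0.0]
contact_force: [0.1, -0.2, 0.7]
opening: 1.002
finger_force: 0.0
```

```bash
python3 - <<'E'
from h import *
p=ctrl.read_camera("wrist"); save(p,"w3.png",s=1)
print(look(p,"cruet"))
s=ctrl.get_state();print(s["eef_pos"],s["tcp_rot"],s["time"])
for z in (0,.09,.14,.163): print(z,pix(p,[.4547,-.1662,z]))
E
```

```text
[(0.95, [0.445, -0.165, 0.102], [322.0, 171.0])]
[ 0.45595748 -0.16576409  0.25286808] [-9.73093447e-04  9.99996463e-01 -1.27172311e-03  2.12365164e-03] 4.225
0 [321.22111642 161.77779701]
0.09 [320.97729823 178.04446674]
0.14 [320.77640974 191.45453602]
0.163 [320.65873624 199.31284221]
```

View pics/w3.png

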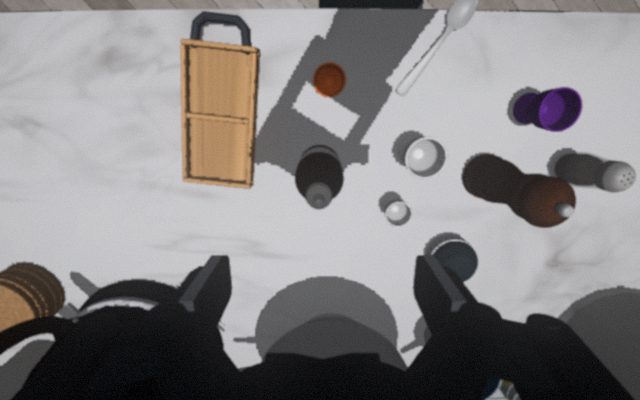

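The cruet's tip at (319,197) matches the prediction (320.7,199), so I go down and close.

>>> {"op": "send_rows", "data": {
  "rows": "0 0 0 0 0 40 1;0 0 0 0 0 80 1;0 0 0 0 0 105 1;0 0 0 0 0 115 1;0 0 0 0 0 115 0;0 0 0 0 0 115 -0.7;0 0 0 0 0 115 -1;0 0 0 0 0 115 -1",
  "grip_force": 50
}}

```text
time: 5.22
eef_pos: [0.4552, -0.1661, 0.1354]
tcp_rot: [-0.0, 1.0, -0.0, 0.001]
contact_force: [0.2, 0.2, -0.4]
opening: 0.142
finger_force: 0.0
```

>>> {"op": "send_rows", "data": {
  "rows": "0 0 0 0 0 0 -1;0 0 0 0 0 0 -1;0 0 0 0 0 0 -1"
}}

```text
time: 5.6
eef_pos: [0.4547, -0.1659, 0.1347]
tcp_rot: [-0.0, 1.0, 0.0, -0.0]
contact_force: [1.1, 0.5, 0.1]
opening: 0.002
finger_force: 0.0
```

The gripper shut on nothing, so I look.

```bash
python3 - <<'E'
from h import *
q=ctrl.read_camera("side"); 
u=pix(q,[.4547,-.1662,.1]).astype(int); print(u)
a=cv2.resize(q["color"][u[1]-75:u[1]+75,u[0]-50:u[0]+50,::-1],None,fx=4,fy=4,interpolation=cv2.INTER_CUBIC)
q=ctrl.read_camera("scene"); u=pix(q,[.4547,-.1662,.1]).astype(int); print(u)
b=cv2.resize(q["color"][u[1]-75:u[1]+75,u[0]-50:u[0]+50,::-1],None,fx=4,fy=4,interpolation=cv2.INTER_CUBIC)
cv2.imwrite("pics/s4.png",np.hstack([a,b]))
E
```

```text
[329 218]
[380 202]
```

View pics/s4.png

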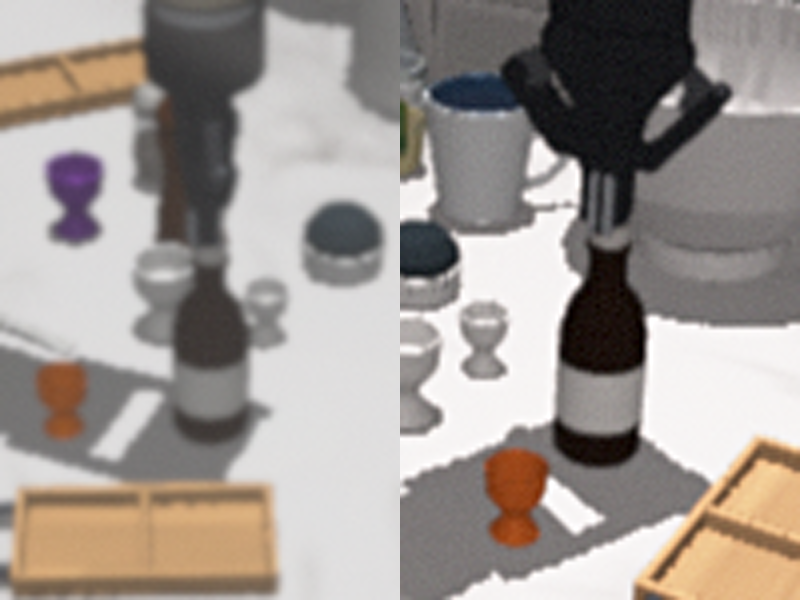

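```bash
python3 - <<'E'
from h import *
print(ctrl.nose_length, ctrl.get_state()["eef_pos"],ctrl.get_state()["opening"])
for c in("scene","side"):
    q=ctrl.read_camera(c); u=pix(q,[.4547,-.1662,.1]).astype(int)
    for z in (0,.09,.113,.132,.14,.163): print(c,z,((pix(q,[.4547,-.1662,z])-u)*4+[200,300]).round())
E
```

```text
0.022 [ 0.45473007 -0.16583458  0.13464075] 0.0037968621037424567
scene 0 [190. 449.]
scene 0.09 [199. 318.]
scene 0.113 [201. 283.]
scene 0.132 [203. 253.]
scene 0.14 [204. 240.]
scene 0.163 [207. 203.]
side 0 [203. 422.]
side 0.09 [203. 316.]
side 0.113 [203. 288.]
side 0.132 [203. 264.]
side 0.14 [203. 254.]
side 0.163 [203. 224.]
```

The fingers closed inside the drawn neck without contact, so the neck can't be gripped. I'll grip the body instead with a tilted tool, leaning in from the −y side, where the wrist has room. First I open, rise and turn.

>>> {"op": "send_rows", "data": {
  "rows": "0 0 0 0 0 0 1;0 0 0 0 0 0 1;0 0 0 0 0 0 1;0 0 0 0 0 0 1;0 0 0 0 0 -40 1;0 0 0 0 0 -100 1;0 0 0 0 0 -160 1;0 0 0 0 0 -165 1"
}}

```text
time: 6.8
eef_pos: [0.457, -0.1671, 0.3063]
tcp_rot: [-0.0, 1.0, -0.003, 0.005]
contact_force: [0.1, -0.2, -0.3]
opening: 1.001
finger_force: 0.0
```

>>> {"op": "send_rows", "data": {
  "rows": "0 0 10 0 -20 0 1;0 0 20 0 -40 0 1;0 0 30 0 -60 0 1;0 0 40 0 -80 0 1;0 0 50 0 -100 0 1;0 0 60 0 -110 0 1;0 0 70 0 -120 0 1;0 0 80 0 -120 0 1"
}}

```text
time: 7.8
eef_pos: [0.4543, -0.2861, 0.2979]
tcp_rot: [0.645, 0.764, 0.0, -0.001]
contact_force: [-0.7, 0.8, 0.1]
opening: 1.0
finger_force: 0.0
```

>>> {"op": "send_rows", "data": {
  "rows": "0 0 10 0 0 0 1;0 0 10 0 0 0 1"
}}

```text
time: 8.05
eef_pos: [0.4545, -0.2856, 0.2983]
tcp_rot: [0.706, 0.708, -0.0, -0.001]
contact_force: [1.2, 0.1, -0.8]
opening: 0.999
finger_force: 0.0
```

>>> {"op": "send_rows", "data": {
  "rows": "0 10 0 0 0 0 1;0 20 0 0 0 0 1;0 30 0 0 0 0 1;0 40 0 0 0 0 1;0 50 0 0 0 0 1;0 55 0 0 0 0 1;0 55 0 0 0 0 1;0 55 0 0 0 0 1"
}}

```text
time: 9.05
eef_pos: [0.455, -0.2857, 0.2999]
tcp_rot: [0.627, 0.628, 0.326, -0.326]
contact_force: [0.7, 0.4, 0.3]
opening: 0.997
finger_force: 0.0
```

```bash
cat >> h.py <<'E'
from scipy.spatial.transform import Rotation as Ro
def delta(target):  # mm in tool axes from measured TCP
    s=ctrl.get_state();R=Ro.from_quat(s["tcp_rot"]).as_matrix()
    print("tcp",np.round(s["eef_pos"],4),"t",s["time"],"open",s["opening"],"q",np.round(s["qpos"],2)); print("axes x,y,z",R.T.round(3).tolist())
    for t in target: print(t,(R.T@(np.array(t)-s["eef_pos"])*1000).round(1))
E
python3 - <<'E'
from h import *
delta([(.455,-.267,.1325),(.455,-.1685,.0637)])
E
```

```text
tcp [ 0.455  -0.2857  0.2999] t 9.05 open 0.9968537301023503 q [-0.98  0.31  1.6   0.53  2.03 -0.95]
axes x,y,z [[-0.002, 0.575, 0.818], [1.0, 0.002, 0.001], [-0.001, 0.818, -0.575]]
(0.455, -0.267, 0.1325) [-126.3   -0.2  111.5]
(0.455, -0.1685, 0.0637) [-1.259e+02 -1.000e-01  2.316e+02]
```

>>> {"op": "send_rows", "data": {
  "rows": "0 0 0 -50 0 30 1;0 0 0 -100 0 70 1;0 0 0 -126 0 112 0.8;0 0 0 -126 0 150 0.8;0 0 0 -126 0 190 0.8;0 0 0 -126 0 220 0.8;0 0 0 -126 0 232 0.8;0 0 0 -126 0 232 0.8"
}}

```text
time: 10.05
eef_pos: [0.4551, -0.168, 0.064]
tcp_rot: [0.627, 0.628, 0.326, -0.326]
contact_force: [-0.2, -0.2, -0.2]
opening: 0.9
finger_force: 0.0
```

```bash
python3 - <<'E'
from h import *
q=ctrl.read_camera("scene"); u=pix(q,[.4547,-.1662,.1]).astype(int)
b=cv2.resize(q["color"][u[1]-75:u[1]+75,u[0]-75:u[0]+75,::-1],None,fx=4,fy=4,interpolation=cv2.INTER_CUBIC)
cv2.imwrite("pics/s5.png",b)
delta([(.455,-.1685,.0637)])
E
```

```text
tcp [ 0.4555 -0.1689  0.0644] t 10.1 open 0.9031461429826253 q [-0.87  0.46  1.9   0.56  1.6  -1.1 ]
axes x,y,z [[-0.002, 0.575, 0.818], [1.0, 0.001, 0.002], [-0.0, 0.818, -0.575]]
(0.455, -0.1685, 0.0637) [-0.3 -0.5  0.7]
```

View pics/s5.png

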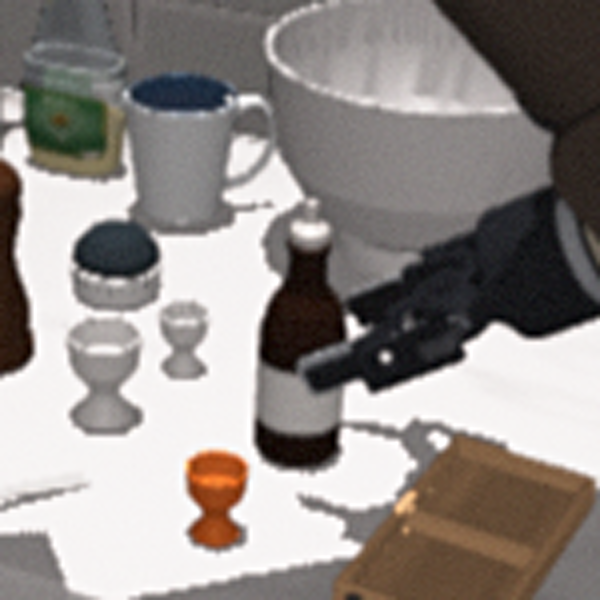

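The fingers straddle the label at (310,375), and the palm is clear of the neck. I close.

>>> {"op": "send_rows", "data": {
  "rows": "0 0 0 0 0 0 0.2;0 0 0 0 0 0 -0.3;0 0 0 0 0 0 -1;0 0 0 0 0 0 -1;0 0 0 0 0 0 -1;0 0 0 0 0 0 -1",
  "grip_force": 50
}}

```text
time: 10.85
eef_pos: [0.4554, -0.1688, 0.0646]
tcp_rot: [0.627, 0.628, 0.327, -0.326]
contact_force: [0.4, -1.4, 6.5]
opening: 0.502
finger_force: 46.8
```

>>> {"op": "send_rows", "data": {
  "rows": "0 0 0 4 0 -3 -1;0 0 0 16 0 -12 -1;0 0 0 41 0 -29 -1;0 0 0 82 0 -57 -1;0 0 0 123 0 -86 -1;0 0 0 139 0 -98 -1;0 0 0 139 0 -98 -1"
}}

```text
time: 11.72
eef_pos: [0.455, -0.169, 0.234]
tcp_rot: [0.627, 0.628, 0.326, -0.325]
contact_force: [0.7, -0.6, -2.6]
opening: 0.499
finger_force: 47.0
```

```bash
python3 - <<'E'
from h import *
q=ctrl.read_camera("scene"); save(q,"s6.png",(200,60,520,300),2)
print(look(q,"cruet"))
delta([(.440,.3205,.24),(.440,.3205,.071)])
E
```

```text
[(0.81, [0.438, -0.173, 0.237], [384.0, 150.0])]
tcp [ 0.4541 -0.1681  0.2316] t 11.825 open 0.4998447685583159 q [-0.87  0.21  1.86  0.58  1.85 -0.94]
axes x,y,z [[0.002, 0.572, 0.82], [1.0, 0.001, -0.003], [-0.002, 0.82, -0.572]]
(0.44, 0.3205, 0.24) [286.6 -13.8 395.8]
(0.44, 0.3205, 0.071) [148.  -13.4 492.6]
```

View pics/s6.png

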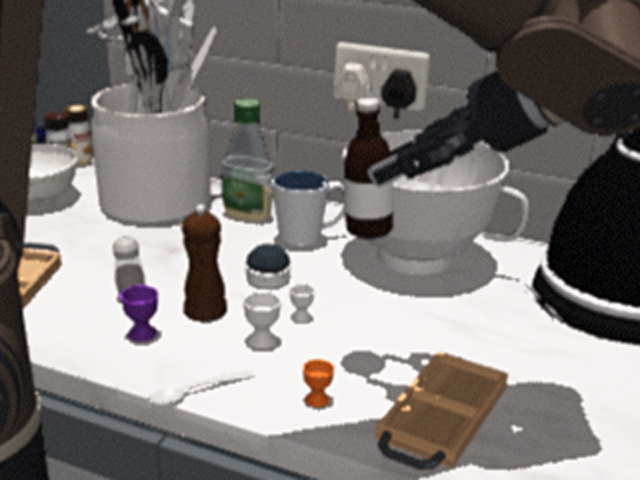

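The cruet hangs upright in the grip. I carry it to the salad tray.

>>> {"op": "send_rows", "data": {
  "rows": "0 0 0 10 0 -7 -1;0 0 0 20 0 -14 -1;0 0 0 48 -1 26 -1;0 0 0 76 -3 66 -1;0 0 0 105 -4 105 -1;0 0 0 133 -6 145 -1;0 0 0 161 -7 185 -1;0 0 0 190 -8 225 -1"
}}

```text
time: 12.82
eef_pos: [0.4463, 0.1261, 0.2606]
tcp_rot: [0.627, 0.627, 0.326, -0.327]
contact_force: [0.5, -0.5, -2.0]
opening: 0.5
finger_force: 47.2
```

```bash
python3 - <<'E'
from h import *
delta([(.440,.3205,.26),(.440,.3205,.16)])
E
```

```text
tcp [0.4463 0.1261 0.2606] t 12.825 open 0.49971426873615477 q [-0.42 -0.14  2.16  0.85  1.62 -0.6 ]
axes x,y,z [[-0.001, 0.574, 0.819], [1.0, 0.001, 0.0], [-0.0, 0.819, -0.574]]
(0.44, 0.3205, 0.26) [111.   -6.2 159.6]
(0.44, 0.3205, 0.16) [ 29.1  -6.2 217. ]
```

>>> {"op": "send_rows", "data": {
  "rows": "0 0 0 28 -2 40 -1;0 0 0 56 -3 80 -1;0 0 0 84 -5 120 -1;0 0 0 105 -6 150 -1;0 0 0 111 -6 160 -1;0 0 0 111 -6 160 -1"
}}

```text
time: 13.58
eef_pos: [0.44, 0.3195, 0.2592]
tcp_rot: [0.627, 0.628, 0.326, -0.327]
contact_force: [0.4, -0.7, -2.5]
opening: 0.503
finger_force: 47.7
```

```bash
python3 - <<'E'
from h import *
delta([(.440,.3205,.16),(.440,.3205,.071)])
p=ctrl.read_camera("wrist"); save(p,"w7.png")
print(look(p,"cruet"),look(p,"salad_tray"))
for c in([.4398,.3232,.006],[.362,.3044,.006],[.4398,.3232,.19]): print(pix(p,c))
E
```

```text
tcp [0.44   0.3195 0.2592] t 13.575 open 0.5034862783732752 q [ 0.01 -0.14  2.17  1.01  1.31 -0.38]
axes x,y,z [[-0.001, 0.574, 0.819], [1.0, 0.002, -0.0], [-0.002, 0.819, -0.574]]
(0.44, 0.3205, 0.16) [-80.7   0.   57.7]
(0.44, 0.3205, 0.071) [-153.6    0.   108.8]
[(0.73, [0.437, 0.316, 0.297], [315.0, 216.0])] [(0.75, [0.401, 0.326, 0.005], [290.0, 347.0])]
[322.43483419 349.26361242]
[255.11569668 366.40269657]
[322.31700489 291.22502749]
```

View pics/w7.png

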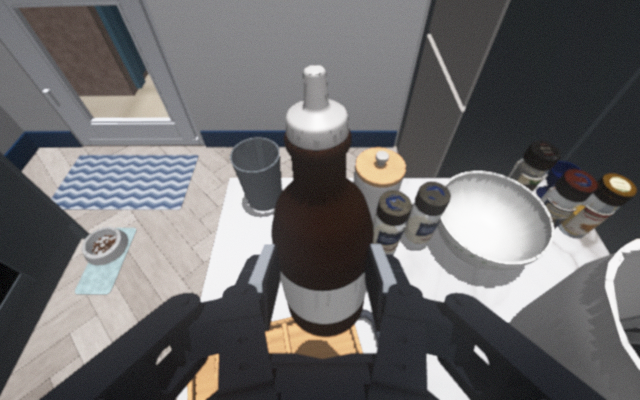

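The cruet hangs centred over its compartment, whose near end shows at (310,340). I lower it.

>>> {"op": "send_rows", "data": {
  "rows": "0 0 0 -30 0 21 -1;0 0 0 -65 0 46 -1;0 0 0 -100 0 71 -1;0 0 0 -122 0 87 -1;0 0 0 -138 0 98 -1;0 0 0 -146 0 103 -1;0 0 0 -151 0 107 -1;0 0 0 -151 0 107 -1"
}}

```text
time: 14.72
eef_pos: [0.4409, 0.3202, 0.0744]
tcp_rot: [0.627, 0.627, 0.327, -0.326]
contact_force: [-0.2, 0.6, -2.5]
opening: 0.501
finger_force: 47.7
```

```bash
python3 - <<'E'
from h import *
delta([(.440,.3205,.0705)])
s=ctrl.get_state();print(s["contact_force"])
for c in("scene","side"):
  q=ctrl.read_camera(c);print(look(q,"cruet"),look(q,"salad_tray"),look(q,"salt_shaker"),look(q,"pepper_mill"))
E
```

```text
tcp [0.4409 0.3202 0.0744] t 14.725 open 0.5009696747415722 q [ 0.01  0.2   2.24  1.15  1.11 -0.77]
axes x,y,z [[-0.0, 0.573, 0.819], [1.0, 0.0, 0.0], [0.0, 0.819, -0.573]]
(0.44, 0.3205, 0.0705) [-3.1 -0.9  2.5]
[-0.21940122  0.59285849 -2.5247236 ]
[(0.81, [0.429, 0.308, 0.087], [209.0, 173.0]), (0.65, [0.441, 0.146, 0.059], [263.0, 192.0])] [(0.75, [0.466, 0.286, 0.023], [226.0, 190.0])] [(0.75, [0.44, 0.146, 0.055], [263.0, 194.0])] [(0.85, [0.456, 0.038, 0.071], [302.0, 195.0])]
[(0.71, [0.436, 0.299, 0.037], [307.0, 158.0])] [(0.91, [0.367, 0.303, 0.011], [287.0, 165.0])] [(0.5, [0.452, 0.142, 0.047], [316.0, 177.0]), (0.36, [0.394, -0.29, 0.007], [313.0, 279.0])] [(0.86, [0.475, 0.03, 0.078], [328.0, 187.0])]
```

Down the last millimetres until the force shows contact. Then I open partway and back out along the tool axis.

>>> {"op": "send_rows", "data": {
  "rows": "0 0 0 -2 0 1.5 -1;0 0 0 -3.5 0 2.5 -1;0 0 0 -3.5 0 2.5 -1"
}}

```text
time: 15.6
eef_pos: [0.4412, 0.3212, 0.0724]
tcp_rot: [0.626, 0.627, 0.328, -0.329]
contact_force: [-1.9, -2.3, 8.1]
opening: 0.497
finger_force: 49.3
```

>>> {"op": "send_rows", "data": {
  "rows": "0 0 0 0 0 0 0.3;0 0 0 0 0 0 0.7;0 0 0 0 0 0 0.7;0 0 0 0 0 -10 0.7;0 0 0 0 0 -40 0.7;0 0 0 0 0 -90 0.7;0 0 0 0 0 -130 0.7;0 0 0 0 0 -130 0.7"
}}

```text
time: 16.6
eef_pos: [0.4427, 0.2119, 0.1466]
tcp_rot: [0.628, 0.627, 0.328, -0.324]
contact_force: [0.3, -0.4, 0.1]
opening: 0.852
finger_force: 0.0
```

```bash
python3 - <<'E'
from h import *
for c in("scene","side","wrist"):
  q=ctrl.read_camera(c);print(look(q,"cruet"),look(q,"salad_tray"))
delta([(.34,.17,.30)])
E
```

```text
[(0.63, [0.429, 0.301, 0.085], [211.0, 174.0])] [(0.52, [0.444, 0.285, 0.021], [222.0, 194.0])]
[(0.66, [0.437, 0.298, 0.049], [307.0, 155.0])] [(0.67, [0.371, 0.307, 0.008], [288.0, 165.0])]
[(0.69, [0.442, 0.308, 0.1], [325.0, 175.0])] [(0.94, [0.372, 0.304, 0.005], [260.0, 238.0])]
tcp [0.4399 0.2146 0.1439] t 17.05 open 0.8488238335002257 q [-0.23  0.02  2.26  0.96  1.34 -0.71]
axes x,y,z [[0.0, 0.573, 0.819], [1.0, 0.002, -0.001], [-0.002, 0.819, -0.573]]
(0.34, 0.17, 0.3) [ 102.3 -100.2 -125.8]
```

The cruet stands in its compartment. I rise, level the tool and turn back.

>>> {"op": "send_rows", "data": {
  "rows": "0 0 0 40 0 -28 1;0 0 0 80 0 -56 1;0 0 0 120 0 -84 1;0 0 0 155 0 -108 1;0 0 0 155 0 -108 1;0 0 0 155 0 -108 1"
}}

```text
time: 17.8
eef_pos: [0.44, 0.2146, 0.3324]
tcp_rot: [0.627, 0.627, 0.326, -0.327]
contact_force: [0.6, -0.2, -0.6]
opening: 1.004
finger_force: 0.0
```

>>> {"op": "send_rows", "data": {
  "rows": "0 -10 0 0 0 0 1;0 -20 0 0 0 0 1;0 -30 0 0 0 0 1;0 -40 0 0 0 0 1;0 -50 0 0 0 0 1;0 -55 0 0 0 0 1;0 -55 0 0 0 0 1"
}}

```text
time: 18.68
eef_pos: [0.4396, 0.2155, 0.331]
tcp_rot: [0.706, 0.708, -0.002, -0.001]
contact_force: [0.2, -0.5, 0.5]
opening: 0.996
finger_force: 0.0
```

>>> {"op": "send_rows", "data": {
  "rows": "0 0 -10 0 0 0 1;0 0 -20 0 0 0 1;0 0 -30 0 0 0 1;0 0 -40 0 0 0 1;0 0 -50 0 0 0 1;0 0 -60 0 0 0 1;0 0 -70 0 0 0 1;0 0 -80 0 0 0 1"
}}

```text
time: 19.68
eef_pos: [0.4402, 0.2136, 0.3316]
tcp_rot: [0.084, 0.996, 0.0, -0.002]
contact_force: [0.2, 0.1, -0.7]
opening: 1.003
finger_force: 0.0
```

>>> {"op": "send_rows", "data": {
  "rows": "0 0 -10 0 0 0 1;0 0 -10 0 0 0 1"
}}

```text
time: 19.92
eef_pos: [0.4402, 0.2137, 0.3319]
tcp_rot: [0.001, 1.0, 0.0, -0.001]
contact_force: [0.3, 0.7, -0.0]
opening: 0.996
finger_force: 0.0
```

```bash
python3 - <<'E'
from h import *
delta([(.4700,.0495,.20),(.47,.0495,.127)])
p=ctrl.read_camera("wrist");print(look(p,"pepper_mill"),pix(p,[.47,.0495,.148]))
E
```

```text
tcp [0.4402 0.2137 0.3319] t 19.925 open 0.9960265264323113 q [ 0.24 -0.2   1.88  0.    1.47 -1.32]
axes x,y,z [[-1.0, 0.002, 0.003], [0.002, 1.0, 0.0], [-0.003, 0.0, -1.0]]
(0.47, 0.0495, 0.2) [ -30.5 -164.2  131.8]
(0.47, 0.0495, 0.127) [ -30.7 -164.2  204.8]
[(0.92, [0.462, 0.063, 0.124], [197.0, 187.0])] [177.07102203 199.60709549]
```

>>> {"op": "send_rows", "data": {
  "rows": "0 0 0 -10 -55 20 1;0 0 0 -20 -110 60 1;0 0 0 -30.5 -164 100 1;0 0 0 -30.5 -164 120 1;0 0 0 -30.5 -164 120 1"
}}

```text
time: 20.65
eef_pos: [0.4694, 0.0497, 0.2106]
tcp_rot: [0.002, 1.0, 0.001, -0.003]
contact_force: [-0.2, 1.5, -0.6]
opening: 1.004
finger_force: 0.0
```

```bash
python3 - <<'E'
from h import *
p=ctrl.read_camera("wrist")
im=p["color"]; u=pix(p,[.47,.0495,.15]);print("pred stud",u,look(p,"pepper_mill"))
print(pix(p,[.47,.0495,.124]))
x,y=u.round().astype(int);c=im[y-25:y+25,x-25:x+25].astype(int)
m=(c.min(2)>110);ys,xs=np.nonzero(m);print("bright",len(xs),xs.mean()-25+x if len(xs) else 0,ys.mean()-25+y if len(xs) else 0)
save(p,"w8.png",(x-100,y-80,x+100,y+70),3)
delta([(.47,.0495,.127)])
E
```

```text
pred stud [321.62659163 211.73291931] [(0.8, [0.463, 0.054, 0.131], [327.0, 195.0]), (0.34, [0.438, 0.305, 0.085], [603.0, 154.0])]
[321.65444197 201.03382371]
bright 526 322.0380228136882 230.60076045627375
tcp [0.4714 0.0506 0.2141] t 20.75 open 0.9974769430784919 q [-0.11 -0.17  2.06  0.    1.25 -1.68]
axes x,y,z [[-1.0, 0.0, -0.001], [0.0, 1.0, 0.0], [0.001, 0.0, -1.0]]
(0.47, 0.0495, 0.127) [ 1.4 -1.2 87.1]
```

View pics/w8.png

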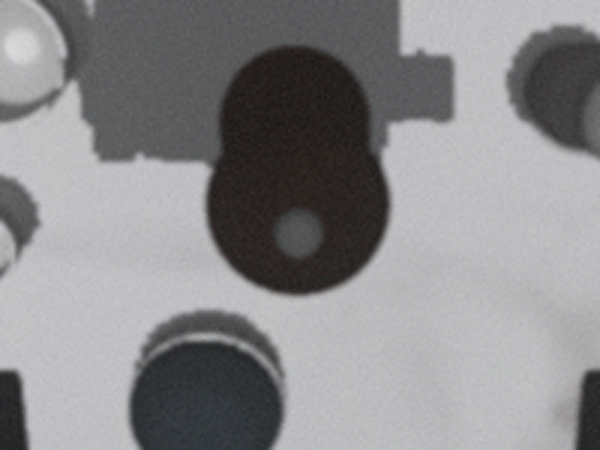

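The stud is at crop (298,232), 2–3 px from the prediction, which is about 1.5 mm. I go down and grip the head.

>>> {"op": "send_rows", "data": {
  "rows": "0 0 0 1 0 40 1;0 0 0 1 0 70 1;0 0 0 1 0 85 0.6;0 0 0 1 0 85 0;0 0 0 1 0 85 -1;0 0 0 1 0 85 -1;0 0 0 1 0 85 -1;0 0 0 1 0 85 -1",
  "grip_force": 45
}}

```text
time: 21.75
eef_pos: [0.4713, 0.0502, 0.1299]
tcp_rot: [-0.0, 1.0, -0.0, 0.001]
contact_force: [0.1, -0.8, 5.3]
opening: 0.097
finger_force: 44.1
```

>>> {"op": "send_rows", "data": {
  "rows": "0 0 0 0 0 -5 -1;0 0 0 0 0 -20 -1;0 0 0 0 0 -60 -1;0 0 0 0 0 -110 -1;0 0 0 0 0 -160 -1;0 0 0 0 0 -160 -1"
}}

```text
time: 22.5
eef_pos: [0.4723, 0.0503, 0.2944]
tcp_rot: [-0.0, 1.0, -0.001, 0.005]
contact_force: [1.5, -0.3, -2.5]
opening: 0.095
finger_force: 44.0
```

```bash
python3 - <<'E'
from h import *
delta([(.362,.3045,.29),(.362,.3045,.133)])
q=ctrl.read_camera("scene");print(look(q,"pepper_mill"),look(q,"timer"))
E
```

```text
tcp [0.4723 0.0503 0.2944] t 22.5 open 0.09526645500205543 q [-0.11 -0.23  1.97  0.    1.39 -1.68]
axes x,y,z [[-1.0, -0.001, -0.01], [-0.001, 1.0, -0.001], [0.01, -0.001, -1.0]]
(0.362, 0.3045, 0.29) [110.1 254.3   3. ]
(0.362, 0.3045, 0.133) [111.8 254.5 160. ]
[(0.58, [0.458, 0.04, 0.235], [300.0, 132.0])] [(0.7, [0.566, 0.0, 0.033], [335.0, 193.0])]
```

The opening of 0.097 is too small for a 50 mm head. I check how the mill is held.

```bash
python3 - <<'E'
from h import *
o=[]
for c in("scene","side"):
    q=ctrl.read_camera(c); u=pix(q,[.47,.05,.26]).astype(int); u[1]=max(u[1],75)
    o.append(cv2.resize(q["color"][u[1]-75:u[1]+75,u[0]-50:u[0]+50,::-1],None,fx=4,fy=4,interpolation=cv2.INTER_CUBIC))
    for z in (.164,.273,.314,.303): print(c,z,((pix(q,[.471,.05,z])-u)*4+[200,300]).round())
cv2.imwrite("pics/s9.png",np.hstack(o))
E
```

```text
scene 0.164 [208. 454.]
scene 0.273 [203. 280.]
scene 0.314 [201. 209.]
scene 0.303 [201. 228.]
side 0.164 [205. 422.]
side 0.273 [204. 286.]
side 0.314 [203. 233.]
side 0.303 [203. 247.]
```

View pics/s9.png

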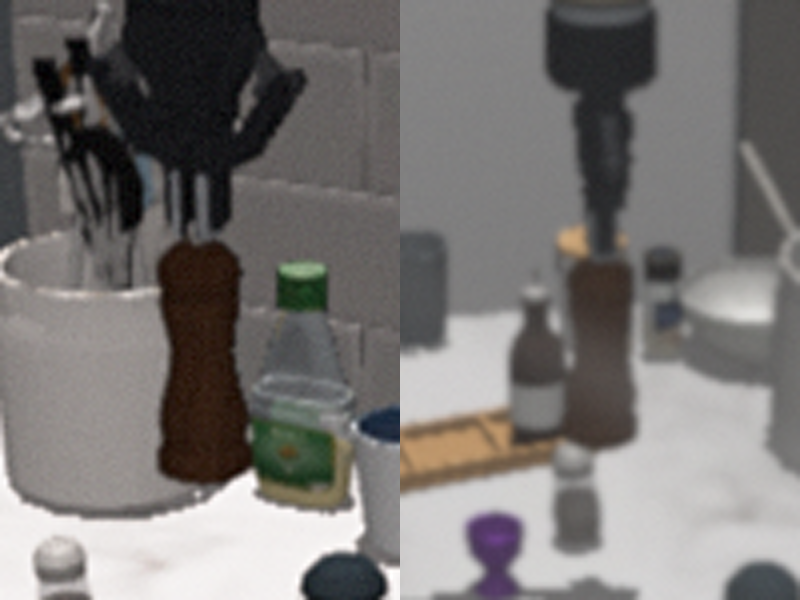

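The gripper holds the mill by its top stud, so the fingertips sit higher than I took them to be. The mill hangs upright about 0.14 m below the TCP. I'll carry it gently like this and set it down by feel.

>>> {"op": "send_rows", "data": {
  "rows": "0 0 0 5 12 0 -1;0 0 0 17 40 0 -1;0 0 0 33 76 0 -1;0 0 0 50 115 0 -1;0 0 0 67 154 0 -1;0 0 0 83 192 0 -1;0 0 0 96 221 0 -1;0 0 0 104 240 0 -1"
}}

```text
time: 23.75
eef_pos: [0.3641, 0.292, 0.2875]
tcp_rot: [-0.001, 1.0, -0.0, -0.001]
contact_force: [-0.1, 0.5, -1.5]
opening: 0.094
finger_force: 44.0
```

>>> {"op": "send_rows", "data": {
  "rows": "0 0 0 3 7 0 -1;0 0 0 6 14 0 -1;0 0 0 6 14 0 -1;0 0 0 6 14 0 -1;0 0 0 6 14 0 -1"
}}

```text
time: 24.38
eef_pos: [0.3602, 0.3039, 0.2884]
tcp_rot: [0.0, 1.0, -0.0, -0.0]
contact_force: [0.8, 0.2, -0.5]
opening: 0.094
finger_force: 44.0
```

```bash
python3 - <<'E'
from h import *
delta([(.362,.3045,.165)])
for c in ("scene","side"):
  q=ctrl.read_camera(c);print(look(q,"pepper_mill"),look(q,"cruet"))
s=ctrl.get_state();print(s["eef_pos"],s["contact_force"],s["finger_force"])
E
```

```text
tcp [0.3602 0.3039 0.2884] t 24.375 open 0.09375883921083457 q [ 0.49 -0.23  1.98 -0.    1.39 -1.09]
axes x,y,z [[-1.0, 0.0, 0.0], [0.0, 1.0, -0.0], [-0.0, -0.0, -1.0]]
(0.362, 0.3045, 0.165) [ -1.8   0.6 123.4]
[(0.61, [0.345, 0.286, 0.229], [185.0, 133.0])] [(0.96, [0.432, 0.305, 0.095], [210.0, 169.0])]
[(0.87, [0.362, 0.286, 0.228], [283.0, 110.0])] [(0.85, [0.439, 0.299, 0.081], [307.0, 147.0])]
[0.36000193 0.30425543 0.28839914] [ 0.81538511 -0.0997354  -2.10089717] 44.01605133258272
```

>>> {"op": "send_rows", "data": {
  "rows": "0 0 0 -2 0 15 -1;0 0 0 -2 0 45 -1;0 0 0 -2 0 80 -1;0 0 0 -2 0 105 -1;0 0 0 -2 0 120 -1;0 0 0 -2 0 127 -1;0 0 0 -2 0 130 -1;0 0 0 -2 0 130 -1"
}}

```text
time: 25.68
eef_pos: [0.3624, 0.3046, 0.1591]
tcp_rot: [-0.0, 1.0, 0.0, 0.001]
contact_force: [0.1, 0.2, -2.0]
opening: 0.098
finger_force: 44.0
```

>>> {"op": "send_rows", "data": {
  "rows": "0 0 0 0 0 2 -1;0 0 0 0 0 4 -1;0 0 0 0 0 4 -1"
}}

```text
time: 26.05
eef_pos: [0.3619, 0.3043, 0.1543]
tcp_rot: [-0.0, 1.0, -0.0, -0.0]
contact_force: [-0.4, -0.0, -3.1]
opening: 0.094
finger_force: 44.0
```

>>> {"op": "send_rows", "data": {
  "rows": "0 0 0 0 0 2 -1;0 0 0 0 0 4 -1;0 0 0 0 0 4 -1"
}}

```text
time: 26.42
eef_pos: [0.3618, 0.3043, 0.1501]
tcp_rot: [-0.0, 1.0, -0.0, -0.0]
contact_force: [-0.6, -0.2, -1.6]
opening: 0.095
finger_force: 44.0
```

>>> {"op": "send_rows", "data": {
  "rows": "0 0 0 0 0 2 -1;0 0 0 0 0 3 -1;0 0 0 0 0 3 -1"
}}

```text
time: 26.8
eef_pos: [0.3619, 0.3043, 0.1472]
tcp_rot: [-0.0, 1.0, -0.0, -0.0]
contact_force: [0.3, 0.9, -1.6]
opening: 0.096
finger_force: 44.0
```

>>> {"op": "send_rows", "data": {
  "rows": "0 0 0 0 0 2 -1;0 0 0 0 0 3 -1;0 0 0 0 0 3 -1"
}}

```text
time: 27.18
eef_pos: [0.3618, 0.3043, 0.1442]
tcp_rot: [-0.0, 1.0, -0.0, -0.0]
contact_force: [-0.2, -0.4, -1.7]
opening: 0.094
finger_force: 44.0
```

>>> {"op": "send_rows", "data": {
  "rows": "0 0 0 0 0 1 -1;0 0 0 0 0 2 -1;0 0 0 0 0 2 -1"
}}

```text
time: 27.55
eef_pos: [0.3619, 0.3043, 0.1422]
tcp_rot: [-0.0, 1.0, -0.0, -0.0]
contact_force: [0.1, -1.2, -2.1]
opening: 0.096
finger_force: 44.0
```

```bash
python3 - <<'E'
from h import *
for c in ("scene","side"):
  q=ctrl.read_camera(c);print(look(q,"pepper_mill"))
s=ctrl.get_state();print(s["eef_pos"],s["contact_force"],s["finger_force"])
E
```

```text
[(0.68, [0.353, 0.29, 0.143], [191.0, 165.0])]
[(0.55, [0.361, 0.287, 0.084], [285.0, 149.0]), (0.55, [0.441, 0.297, 0.079], [308.0, 147.0])]
[0.3619736  0.30437951 0.14240925] [ 0.09922589 -0.52921926 -1.87533211] 44.01623958838172
```

>>> {"op": "send_rows", "data": {
  "rows": "0 0 0 0 0 1 -1;0 0 0 0 0 3 -1;0 0 0 0 0 3 -1"
}}

```text
time: 28.12
eef_pos: [0.3618, 0.3043, 0.1391]
tcp_rot: [-0.0, 1.0, -0.0, -0.0]
contact_force: [-0.7, 0.6, -1.7]
opening: 0.096
finger_force: 44.0
```

>>> {"op": "send_rows", "data": {
  "rows": "0 0 0 0 0 1 -1;0 0 0 0 0 2 -1;0 0 0 0 0 2 -1"
}}

```text
time: 28.5
eef_pos: [0.3618, 0.3043, 0.1372]
tcp_rot: [-0.0, 1.0, -0.0, -0.0]
contact_force: [1.0, -0.1, -2.2]
opening: 0.095
finger_force: 44.0
```

>>> {"op": "send_rows", "data": {
  "rows": "0 0 0 0 0 1 -1;0 0 0 0 0 2 -1;0 0 0 0 0 2 -1"
}}

```text
time: 28.88
eef_pos: [0.3624, 0.3046, 0.136]
tcp_rot: [-0.0, 1.0, 0.0, 0.0]
contact_force: [-0.9, -0.3, 1.5]
opening: 0.095
finger_force: 44.3
```

Contact: the force rose by about 3.6 N at TCP z 0.136, so the mill is standing. Before going on, I work out where the open fingertips really are from their pixels in the last wrist view: (229,255) and (415,255), 85 mm apart.

>>> {"op": "send_rows", "data": {
  "rows": "0 0 0 0 0 0 -0.5;0 0 0 0 0 0 0;0 0 0 0 0 0 0;0 0 0 0 0 -10 0;0 0 0 0 0 -40 0;0 0 0 0 0 -100 0.5;0 0 0 0 0 -160 1;0 0 0 0 0 -160 1"
}}

```text
time: 29.88
eef_pos: [0.3645, 0.3058, 0.3031]
tcp_rot: [-0.0, 1.0, 0.003, 0.006]
contact_force: [0.3, -0.3, -1.1]
opening: 1.003
finger_force: 0.0
```

```bash
python3 - <<'E'
from h import *
p=ctrl.read_camera("wrist");s=ctrl.get_state()
E=np.array(p["extrinsics"]);T=np.eye(4);T[:3,:3]=Ro.from_quat(s["tcp_rot"]).as_matrix();T[:3,3]=s["eef_pos"]
C=np.linalg.inv(T)@np.linalg.inv(E)   # cam->tool
k,D=K(p)
n=cv2.undistortPoints(np.array([[[229.,255]],[[415,255]]]),k,D).reshape(-1,2);d=.085/(n[1,0]-n[0,0])
print("fx",p["fx"],"depth",d)
for a in n: print("tip in tool",(C@np.r_[a*d,d,1])[:3].round(4))
for z in(.022,.009,-.01,-.02): print(z,pix(p,(T@np.r_[0,.0425,z,1])[:3]),pix(p,(T@np.r_[.011,.0425,z,1])[:3]))
print("cam in tool",C[:3,3])
for c in("scene","side"):
  q=ctrl.read_camera(c);print(look(q,"pepper_mill"),look(q,"cruet"),look(q,"salad_tray"))
delta([(.4505,.1535,.2)])
E
```

```text
fx 315.5752897816038 depth 0.14388322115517593
tip in tool [ 0.0077 -0.0417 -0.0295]
tip in tool [ 0.0078  0.0433 -0.0297]
0.022 [389.12494699 226.91761087] [390.30506174 210.21025839]
0.009 [393.69788476 235.60416764] [395.04833854 217.91263764]
-0.01 [401.60457142 250.63219264] [403.27842722 231.28460636]
-0.02 [406.49703757 259.93680037] [408.3895851  239.59386854]
cam in tool [ 0.07591227  0.0004544  -0.15887067]
[(0.84, [0.353, 0.292, 0.14], [191.0, 166.0])] [(0.61, [0.433, 0.306, 0.093], [210.0, 170.0])] [(0.72, [0.434, 0.304, 0.092], [211.0, 170.0]), (0.44, [0.562, 0.003, 0.032], [333.0, 194.0])]
[(0.74, [0.364, 0.284, 0.081], [286.0, 150.0])] [(0.64, [0.438, 0.302, 0.081], [307.0, 146.0]), (0.47, [0.362, 0.286, 0.081], [285.0, 150.0]), (0.16, [0.584, -0.011, 0.036], [365.0, 203.0])] [(0.57, [0.384, 0.289, 0.016], [292.0, 165.0])]
tcp [0.3615 0.3041 0.2941] t 30.325 open 1.0005367010188186 q [ 0.48 -0.22  1.97 -0.    1.4  -1.09]
axes x,y,z [[-1.0, -0.001, 0.002], [-0.001, 1.0, -0.001], [-0.002, -0.001, -1.0]]
(0.4505, 0.1535, 0.2) [ -89.  -150.6   94.1]
```

The open fingertips sit about 25 mm behind the TCP rather than ahead of it. That explains both earlier grips, so I'll go about 35 mm lower for the rest. Next is the salt shaker.

>>> {"op": "send_rows", "data": {
  "rows": "0 0 0 -20 -35 0 1;0 0 0 -45 -75 20 1;0 0 0 -70 -120 60 1;0 0 0 -89 -151 94 1;0 0 0 -89 -151 94 1;0 0 0 -89 -151 94 1"
}}

```text
time: 31.08
eef_pos: [0.4512, 0.1537, 0.2017]
tcp_rot: [-0.0, 1.0, 0.0, -0.0]
contact_force: [0.8, -0.4, 0.4]
opening: 1.003
finger_force: 0.0
```

```bash
python3 - <<'E'
from h import *
p=ctrl.read_camera("wrist")
u=pix(p,[.4505,.1535,.088]);print("pred top",u,look(p,"salt_shaker"))
x,y=u.round().astype(int)
g=cv2.cvtColor(p["color"],cv2.COLOR_RGB2GRAY);print(g[y-40:y+41:4,x-48:x+49:6])
delta([(.4505,.1535,.018)])
E
```

```text
pred top [321.75878451 189.85315122] []
[[ 99 101  97  99 102  97  98  99  97 103 102  96 101 102 113 116 117]
 [102 100 103 100 100 100  99  96 103 100 105 102 104 103 105 100 104]
 [ 99 100  98 102 100 101  99  98  98 103 105 100 106 102 101 101 102]
 [103 102 101  97  97 100 100  96  86  97 101 104 103 103 100 102 104]
 [102 104 100 100  98  94  88  61  64  66  99  97 106 105 104 102 110]
 [ 98 100 103 104 104  99  63  64  67  68  70 102 103 103  99 108 105]
 [105 105 102  98 102  84  66  70  70  65  64 103 105 103 204 207 201]
 [103 101  99 103  98  66  65  76  76  78  72  94 103 104 207 205 206]
 [104 105 105 100 103  61  77  77  80  85  80 129 101 105 208 205 208]
 [109 107 101 102  97  74  76  84  94  84  77 122 178 184 206 205 208]
 [170 132 168 203 175  99  82  80  92  90  81 101 203 206 206 207 207]
 [205 204 208 205 205 160  82  85  82  84  84 109 205 205 206 205 206]
 [208 207 204 205 206 187  80  67  86  73  83 159 203 204 206 206 204]
 [207 204 203 207 207 205  76  80  72  90  78 204 205 206 208 207 207]
 [208 205 208 206 208 206 173  75  81  75 163 205 205 207 205 206 207]
 [204 209 208 205 204 204 202 197 160 189 206 207 206 206 206 208 208]
 [208 206 207 207 205 204 205 206 204 203 204 207 204 205 204 205 206]
 [208 207 205 204 205 201 202 204 202 200 203 205 202 202 208 205 203]
 [206 206 206 207 207 205 206 205 202 199 205 208 203 205 203 203 204]
 [204 206 208 204 205 203 203 207 205 203 202 204 205 203 203 205 205]
 [202 203 204 205 206 204 205 203 204 206 206 208 208 206 205 202 203]]
tcp [0.4515 0.1543 0.2028] t 31.175 open 0.9980690075117749 q [ 0.12 -0.15  2.07  0.    1.22 -1.46]
axes x,y,z [[-1.0, -0.002, -0.002], [-0.002, 1.0, 0.0], [0.002, 0.0, -1.0]]
(0.4505, 0.1535, 0.018) [  1.4  -0.9 184.8]
```

>>> {"op": "send_rows", "data": {
  "rows": "0 0 0 0 0 50 1;0 0 0 0 0 100 1;0 0 0 0 0 140 1;0 0 0 0 0 165 1;0 0 0 0 0 175 1;0 0 0 0 0 175 1",
  "grip_force": 40
}}

```text
time: 31.92
eef_pos: [0.4515, 0.154, 0.027]
tcp_rot: [-0.001, 1.0, 0.0, 0.0]
contact_force: [-0.1, 1.5, -0.6]
opening: 1.0
finger_force: 0.0
```

>>> {"op": "send_rows", "data": {
  "rows": "0 0 0 0 0 8 0.5;0 0 0 0 0 8 0;0 0 0 0 0 8 -1;0 0 0 0 0 8 -1;0 0 0 0 0 8 -1;0 0 0 0 0 8 -1;0 0 0 0 0 8 -1;0 0 0 0 0 8 -1"
}}

```text
time: 32.92
eef_pos: [0.452, 0.1535, 0.0193]
tcp_rot: [-0.0, 1.0, 0.0, 0.001]
contact_force: [0.0, 0.5, 6.7]
opening: 0.453
finger_force: 40.6
```

Gripped, with opening 0.45 and 40 N. I lift and carry it to the egg tray.

>>> {"op": "send_rows", "data": {
  "rows": "0 0 0 0 0 -10 -1;0 0 0 0 0 -40 -1;0 0 0 0 0 -85 -1;0 0 0 1 -30 -125 -1;0 0 0 2 -75 -140 -1;0 0 0 4 -125 -140 -1;0 0 0 5 -175 -140 -1;0 0 0 7 -225 -140 -1"
}}

```text
time: 33.92
eef_pos: [0.4433, -0.0728, 0.1582]
tcp_rot: [-0.0, 1.0, 0.0, -0.0]
contact_force: [0.3, -0.9, -1.5]
opening: 0.454
finger_force: 40.0
```

>>> {"op": "send_rows", "data": {
  "rows": "0 0 0 1 -45 0 -1;0 0 0 3 -95 0 -1;0 0 0 5 -145 0 -1;0 0 0 6 -190 0 -1;0 0 0 7 -215 0 -1;0 0 0 7 -221 0 -1;0 0 0 7 -221 0 -1;0 0 0 7 -221 0 -1"
}}

```text
time: 34.92
eef_pos: [0.4375, -0.2911, 0.1581]
tcp_rot: [-0.001, 1.0, 0.0, -0.0]
contact_force: [-0.5, -0.2, -1.5]
opening: 0.45
finger_force: 40.0
```

```bash
python3 - <<'E'
from h import *
delta([(.438,-.293,.0253)])
p=ctrl.read_camera("scene");print(look(p,"salt_shaker"),look(p,"egg_tray"),look(p,"timer"))
p=ctrl.read_camera("side");print(look(p,"salt_shaker"),look(p,"egg_tray"))
E
```

```text
tcp [ 0.4375 -0.2911  0.1581] t 34.925 open 0.4499995762778735 q [-0.78  0.02  2.    0.    1.13 -2.35]
axes x,y,z [[-1.0, -0.002, 0.0], [-0.002, 1.0, 0.001], [-0.0, 0.001, -1.0]]
(0.438, -0.293, 0.0253) [ -0.6  -2.  132.8]
[(0.89, [0.427, -0.295, 0.189], [438.0, 184.0])] [(0.58, [0.39, -0.291, 0.008], [421.0, 265.0])] [(0.64, [0.563, 0.001, 0.034], [334.0, 193.0])]
[(0.71, [0.395, -0.291, 0.004], [313.0, 280.0]), (0.48, [0.447, -0.303, 0.163], [334.0, 231.0])] [(0.77, [0.396, -0.29, 0.006], [313.0, 279.0])]
```

>>> {"op": "send_rows", "data": {
  "rows": "0 0 0 0 -2 30 -1;0 0 0 0 -2 65 -1;0 0 0 0 -2 95 -1;0 0 0 0 -2 115 -1;0 0 0 0 -2 125 -1;0 0 0 0 -2 130 -1;0 0 0 0 -2 130 -1"
}}

```text
time: 36.15
eef_pos: [0.4377, -0.2949, 0.0288]
tcp_rot: [-0.0, 1.0, -0.0, 0.0]
contact_force: [-0.1, 0.0, -0.7]
opening: 0.458
finger_force: 40.0
```

>>> {"op": "send_rows", "data": {
  "rows": "0 0 0 0 0 1 -1;0 0 0 0 0 2.5 -1;0 0 0 0 0 2.5 -1"
}}

```text
time: 36.52
eef_pos: [0.4374, -0.2946, 0.026]
tcp_rot: [-0.0, 1.0, -0.0, 0.0]
contact_force: [-0.2, 0.1, -0.8]
opening: 0.454
finger_force: 40.0
```

>>> {"op": "send_rows", "data": {
  "rows": "0 0 0 0 0 1 -1;0 0 0 0 0 1.5 -1;0 0 0 0 0 1.5 -1"
}}

```text
time: 36.9
eef_pos: [0.4378, -0.2948, 0.0253]
tcp_rot: [-0.0, 1.0, -0.0, 0.0]
contact_force: [-1.0, 0.9, 4.7]
opening: 0.455
finger_force: 40.9
```

Contact. I release, rise and go above the egg cup.

>>> {"op": "send_rows", "data": {
  "rows": "0 0 0 0 0 0 0.3;0 0 0 0 0 0 0.6;0 0 0 0 0 0 0.6;0 0 0 0 0 -10 0.6;0 0 0 0 0 -45 0.6;0 0 0 0 0 -100 1;0 0 0 0 0 -150 1;0 0 0 0 0 -155 1"
}}

```text
time: 37.9
eef_pos: [0.4396, -0.2967, 0.1855]
tcp_rot: [-0.0, 1.0, -0.004, 0.004]
contact_force: [0.5, -0.0, -1.0]
opening: 0.999
finger_force: 0.0
```

>>> {"op": "send_rows", "data": {
  "rows": "0 0 0 0 50 0 1;0 0 0 0 110 0 1;0 0 0 0 170 0 1;0 0 0 1 220 0 1;0 0 0 1 244 0 1;0 0 0 1 244 0 1;0 0 0 1 244 0 1"
}}

```text
time: 38.78
eef_pos: [0.436, -0.051, 0.179]
tcp_rot: [-0.0, 1.0, -0.0, -0.0]
contact_force: [0.3, -0.9, 0.4]
opening: 1.001
finger_force: 0.0
```

```bash
python3 - <<'E'
from h import *
p=ctrl.read_camera("wrist")
print("pred",pix(p,[.4366,-.05,.058]),look(p,"egg_cup"))
x,y=pix(p,[.4366,-.05,.058]).round().astype(int)
save(p,"w10.png",(x-100,y-80,x+100,y+90),3)
delta([(.4366,-.05,.014)])
for c in("scene","side"):
  q=ctrl.read_camera(c);print(look(q,"salt_shaker"),look(q,"egg_tray"))
E
```

```text
pred [323.15365687 189.04358203] [(0.86, [0.439, -0.048, 0.038], [325.0, 186.0]), (0.79, [0.512, -0.073, 0.031], [302.0, 251.0]), (0.69, [0.358, -0.163, 0.03], [201.0, 99.0]), (0.62, [0.384, 0.096, 0.043], [484.0, 130.0])]
tcp [ 0.4362 -0.0515  0.1792] t 38.875 open 1.0007641801891896 q [-0.35 -0.22  2.17 -0.    1.19 -1.92]
axes x,y,z [[-1.0, 0.001, 0.0], [0.001, 1.0, -0.0], [-0.0, -0.0, -1.0]]
(0.4366, -0.05, 0.014) [ -0.5   1.5 165.2]
[(0.9, [0.428, -0.299, 0.055], [432.0, 239.0])] [(0.92, [0.378, -0.288, 0.007], [419.0, 268.0])]
[(0.9, [0.445, -0.307, 0.058], [334.0, 266.0])] [(0.68, [0.383, -0.298, 0.009], [309.0, 281.0])]
```

View pics/w10.png

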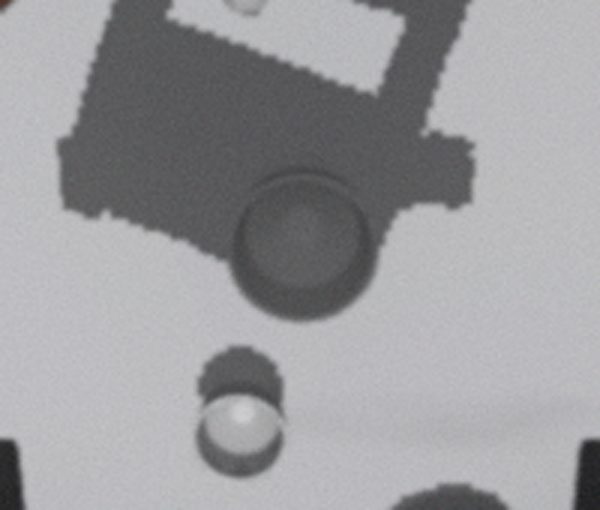

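The large cup's rim is centred at crop (304,245), with (300,240) predicted, and the smaller white cup is clear at (240,420). I go down and grip the bowl.

>>> {"op": "send_rows", "data": {
  "rows": "0 0 0 1 2 50 1;0 0 0 1 2 95 1;0 0 0 1 2 130 1;0 0 0 1 2 155 1;0 0 0 1 2 155 1",
  "grip_force": 30
}}

```text
time: 39.8
eef_pos: [0.4334, -0.0481, 0.0225]
tcp_rot: [-0.0, 1.0, 0.001, -0.002]
contact_force: [1.1, -0.7, 0.3]
opening: 1.0
finger_force: 0.0
```

>>> {"op": "send_rows", "data": {
  "rows": "0 0 0 0 0 9 0.5;0 0 0 0 0 9 0;0 0 0 0 0 9 -1;0 0 0 0 0 9 -1;0 0 0 0 0 9 -1;0 0 0 0 0 9 -1;0 0 0 0 0 9 -1;0 0 0 0 0 9 -1"
}}

```text
time: 40.8
eef_pos: [0.4361, -0.0489, 0.0162]
tcp_rot: [-0.0, 1.0, -0.0, 0.001]
contact_force: [-0.1, -1.2, 6.1]
opening: 0.529
finger_force: 31.0
```

>>> {"op": "send_rows", "data": {
  "rows": "0 0 0 0 0 -6 -1;0 0 0 0 0 -25 -1;0 0 0 0 0 -65 -1;0 0 0 0 0 -105 -1;0 0 0 0 0 -130 -1;0 0 0 0 0 -130 -1"
}}

```text
time: 41.55
eef_pos: [0.4362, -0.0489, 0.1471]
tcp_rot: [-0.0, 1.0, -0.001, 0.002]
contact_force: [-0.6, 0.5, -0.9]
opening: 0.528
finger_force: 30.9
```

>>> {"op": "send_rows", "data": {
  "rows": "0 0 0 10 -30 0 -1;0 0 0 25 -75 0 -1;0 0 0 42 -125 0 -1;0 0 0 58 -175 0 -1;0 0 0 70 -215 0 -1;0 0 0 78 -236 0 -1;0 0 0 78 -236 0 -1;0 0 0 78 -236 0 -1"
}}

```text
time: 42.55
eef_pos: [0.3568, -0.2834, 0.1438]
tcp_rot: [-0.0, 1.0, 0.001, -0.001]
contact_force: [0.3, 0.2, -0.8]
opening: 0.531
finger_force: 30.9
```

```bash
python3 - <<'E'
from h import *
delta([(.358,-.285,.0215)])
for c in("scene","side"):
  q=ctrl.read_camera(c);print(look(q,"egg_cup"))
E
```

```text
tcp [ 0.3568 -0.2834  0.1438] t 42.55 open 0.5308351464150189 q [-0.89 -0.13  2.17  0.    1.11 -2.47]
axes x,y,z [[-1.0, -0.001, 0.002], [-0.001, 1.0, 0.003], [-0.002, 0.003, -1.0]]
(0.358, -0.285, 0.0215) [ -1.4  -2.  122.3]
[(0.78, [0.35, -0.28, 0.174], [419.0, 206.0]), (0.78, [0.379, 0.09, 0.044], [268.0, 214.0]), (0.71, [0.503, -0.071, 0.034], [350.0, 209.0]), (0.67, [0.354, -0.157, 0.029], [358.0, 250.0]), (0.5, [0.427, -0.297, 0.054], [431.0, 240.0])]
[(0.79, [0.365, -0.294, 0.161], [299.0, 232.0]), (0.53, [0.513, -0.074, 0.032], [346.0, 218.0]), (0.46, [0.353, -0.16, 0.012], [293.0, 247.0])]
```

>>> {"op": "send_rows", "data": {
  "rows": "0 0 0 -1 -2 25 -1;0 0 0 -1 -2 60 -1;0 0 0 -1 -2 88 -1;0 0 0 -1 -2 106 -1;0 0 0 -1 -2 115 -1;0 0 0 -1 -2 119 -1;0 0 0 -1 -2 119 -1"
}}

```text
time: 43.62
eef_pos: [0.3587, -0.2869, 0.0268]
tcp_rot: [-0.001, 1.0, -0.0, 0.0]
contact_force: [-0.3, -0.8, -0.0]
opening: 0.522
finger_force: 30.9
```

>>> {"op": "send_rows", "data": {
  "rows": "0 0 0 0 0 1 -1;0 0 0 0 0 2 -1;0 0 0 0 0 2 -1"
}}

```text
time: 44.0
eef_pos: [0.3584, -0.2868, 0.0245]
tcp_rot: [-0.0, 1.0, -0.0, 0.0]
contact_force: [0.8, -0.1, -0.7]
opening: 0.526
finger_force: 30.9
```

>>> {"op": "send_rows", "data": {
  "rows": "0 0 0 0 0 1 -1;0 0 0 0 0 2 -1;0 0 0 0 0 2 -1"
}}

```text
time: 44.38
eef_pos: [0.3584, -0.2867, 0.0224]
tcp_rot: [-0.0, 1.0, 0.0, 0.0]
contact_force: [0.3, -0.6, -0.6]
opening: 0.527
finger_force: 31.0
```

>>> {"op": "send_rows", "data": {
  "rows": "0 0 0 0 0 1 -1;0 0 0 0 0 1 -1"
}}

```text
time: 44.62
eef_pos: [0.3587, -0.2868, 0.0222]
tcp_rot: [-0.0, 1.0, 0.0, 0.0]
contact_force: [-1.3, 0.8, 5.7]
opening: 0.522
finger_force: 31.2
```

Contact. I release, rise and check everything.

>>> {"op": "send_rows", "data": {
  "rows": "0 0 0 0 0 0 0.3;0 0 0 0 0 0 0.6;0 0 0 0 0 0 0.6;0 0 0 0 0 -10 0.6;0 0 0 0 0 -40 0.6;0 0 0 0 0 -90 0.8;0 0 0 0 0 -145 1;0 0 0 0 0 -200 1"
}}

```text
time: 45.62
eef_pos: [0.3582, -0.2864, 0.2238]
tcp_rot: [-0.0, 1.0, -0.0, 0.0]
contact_force: [0.1, -0.6, 0.3]
opening: 0.998
finger_force: 0.0
```

>>> {"op": "send_rows", "data": {
  "rows": "0 0 0 -20 60 -60 1;0 0 0 -40 120 -120 1;0 0 0 -45 200 -140 1;0 0 0 -45 225 -140 1;0 0 0 -45 225 -140 1"
}}

```text
time: 46.25
eef_pos: [0.4032, -0.0592, 0.364]
tcp_rot: [-0.002, 1.0, -0.001, 0.002]
contact_force: [-0.8, 0.6, -0.4]
opening: 1.003
finger_force: 0.0
```

```bash
python3 - <<'E'
from h import *
for c in("scene","side","wrist"):
  q=ctrl.read_camera(c); print(c)
  for n in ("egg_tray","salad_tray","cruet","pepper_mill","salt_shaker","egg_cup","timer"): print(n,look(q,n)[:2])
print("exp wrist px cup,salt,cruet,mill",[pix(q,a).round().tolist() for a in([.358,-.285,.035],[.438,-.293,.06],[.44,.323,.1],[.362,.3045,.1])])
hs=cv2.cvtColor(q["color"],cv2.COLOR_RGB2HSV)
m=((hs[:,:,0]>8)&(hs[:,:,0]<22)&(hs[:,:,1]>90)&(hs[:,:,2]>120)).astype(np.uint8)
n,l,s,ce=cv2.connectedComponentsWithStats(cv2.morphologyEx(m,cv2.MORPH_CLOSE,np.ones((9,9))))
for i in range(1,n):
  if s[i,4]>800: print(s[i],atz(q,[ce[i]],.012))
s=ctrl.get_state();print(s["eef_pos"],s["time"])
E
```

```text
scene
egg_tray [(0.87, [0.36, -0.299, 0.013], [422.0, 272.0])]
salad_tray [(0.64, [0.435, 0.285, 0.019], [220.0, 196.0])]
cruet [(0.62, [0.432, 0.3, 0.084], [212.0, 174.0])]
pepper_mill [(0.76, [0.351, 0.293, 0.14], [190.0, 166.0])]
salt_shaker [(0.66, [0.425, -0.3, 0.061], [433.0, 238.0])]
egg_cup [(0.92, [0.354, -0.284, 0.052], [416.0, 257.0]), (0.77, [0.503, -0.072, 0.03], [350.0, 210.0])]
timer [(0.65, [0.565, 0.002, 0.036], [334.0, 192.0])]
side
egg_tray []
salad_tray [(0.65, [0.394, 0.287, 0.011], [295.0, 167.0])]
cruet [(0.63, [0.443, 0.299, 0.08], [308.0, 147.0])]
pepper_mill [(0.65, [0.392, 0.288, 0.01], [295.0, 167.0]), (0.58, [0.363, 0.284, 0.079], [286.0, 150.0])]
salt_shaker [(0.56, [0.444, -0.304, 0.056], [333.0, 266.0])]
egg_cup [(0.85, [0.363, -0.297, 0.043], [300.0, 271.0]), (0.65, [0.356, -0.163, 0.031], [294.0, 242.0])]
timer [(0.69, [0.584, -0.009, 0.037], [365.0, 203.0])]
wrist
egg_tray [(0.77, [0.394, -0.274, 0.014], [189.0, 145.0])]
salad_tray [(0.94, [0.372, 0.298, 0.01], [548.0, 131.0]), (0.7, [0.578, 0.008, 0.037], [363.0, 256.0])]
cruet [(0.75, [0.438, 0.307, 0.094], [585.0, 185.0])]
pepper_mill [(0.76, [0.358, 0.285, 0.107], [591.0, 128.0])]
salt_shaker [(0.67, [0.437, -0.28, 0.074], [171.0, 180.0])]
egg_cup [(0.9, [0.514, -0.067, 0.031], [319.0, 219.0]), (0.8, [0.387, 0.093, 0.042], [425.0, 142.0])]
timer [(0.95, [0.573, 0.007, 0.04], [363.0, 254.0])]
exp wrist px cup,salt,cruet,mill [[173.0, 123.0], [167.0, 179.0], [599.0, 187.0], [600.0, 130.0]]
[ 529   72   56  132 3045] [[0.35742137 0.30549216 0.012     ]]
[ 149   92   56  108 3229] [[ 0.38819003 -0.28356585  0.012     ]]
[   0  274   39   40 1018] [[ 0.67065757 -0.64372139  0.012     ]]
[ 0.40321934 -0.06158067  0.36139017] 47.45
```

All four stand where expected in all the views that found them. The trays and the timer have not moved noticeably and the arm is clear, so I hand in.

```bash
python3 -c "
from plant import ctrl
print(ctrl.sign_off())"
```

```text
the job is handed in; nothing more can be done
None
```

The job is handed in: the egg cup and salt shaker stand in the plain tray, the cruet and pepper mill in the slotted one with the slot left empty, and the last camera check showed all four in place with the trays and timer unmoved; no verdict came back.

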